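# Fish the rolling pin out from under the draining rack

### The job

The rolling pin has ended up inside the draining rack, caught under both of its barred decks, and the spatula lies across the opening between them. First put the spatula away by sliding its blade fully into the slot of the wooden block and let go of it; then take the rolling pin through the opening, tipping one end up so that it comes out diagonally, and finish while still holding it motionless in the gripper, both its ends a hand's breadth above the rack and touching nothing else. Leave everything else on the worktop where it stands.

Things in the scene. Friction and masses are not known exactly. Their poses are not given: they have to be found in the camera images.
- rack: Fixed steel draining rack 214 (x) x 480 (y) x 73 mm high; origin: centre of its underside. Tray floor 3 thick, inside 202 (x) by 468 (y) between 6 mm walls. Two decks of 5 mm bars (along y, 17 mm gaps), tops 73 and undersides 68 above the worktop, cover its ends from |y| = 100 outwards over the whole width; between them it is open.
- rack_opening (a point): Centre of the rack's opening, level with the deck tops (73 above the worktop). The opening is 200 long along the rack's y and 202 wide along its x. Axes as the rack's.
- pin_center (a point): Centre of the loose wooden rolling pin, 300 mm long along its own y: pale body 30 diameter x 200, a darker handle 20 diameter x 50 at each end; about 0.16 kg, can roll. It lies on the tray floor roughly along the rack's y, both ends under the decks. Inside the tray it can be pushed 70 to 80 mm off centre along y: its other end then lies in the opening, free to be tipped up.
- pin_end_a (a point): End face centre of the rolling pin, 150 from its centre in its own +y.
- pin_end_b (a point): End face centre of the rolling pin, 150 from its centre in its own -y.
- spatula_grip (a point): Middle of the loose spatula, on its handle, half-way up (9 mm above its flat underside), near the centre of mass; about 0.07 kg. 290 long along x: green blade from +45 to +145, 75 wide (y), 4 thick; brown handle from -145 to +45, 20 wide, 18 high, flush with the blade underneath. It starts flat on both decks across the opening, blade towards the rack's +y.
- spatula_tip (a point): Middle of the front edge of the spatula's blade, 145 in +x from spatula_grip and 7 below it (2 above the underside).
- block: Fixed dark wooden block 130 x 130 x 72 mm high; origin: centre of its underside. A level slot runs through it along x, 40 to 54 above the worktop, 92 wide (y), mouth in the face at x = -65; a 14 wide sight groove above it. The blade goes in flat along +x until the handle's end meets the face (tip at x = +35). Let go, the spatula stays, its handle sagging a few degrees.
- slot_mouth (a point): Centre of the slot's mouth, 65 in -x from the block's centre, 47 above the worktop. Axes as the block's: the blade is pushed in along +x.
- jar_lid: Red jar lid, 60 diameter, 12 high, lying on the outer part of the rack's -y deck. Bystander, loose, to be left alone; origin: centre of its underside.
- mug: White mug, 80 diameter, 90 high. Bystander, loose, to be left alone; origin: centre of its underside.
- soap: Steel soap bottle, 60 diameter, 170 high. Bystander, loose, to be left alone; origin: centre of its underside.
- jar: Amber glass jar, 72 diameter, 110 high. Bystander, loose, to be left alone; origin: centre of its underside.
- mill: Dark wooden pepper mill, 54 diameter, 155 high. Bystander, loose, to be left alone; origin: centre of its underside.
Things that resemble listed ones, but are neither listed nor needed, are in the scene too. Several things have the shape of the block; the one meant has the colours described above.

How it is judged:
By the outcome, as a careful person would: the job done as asked, in the order asked, and still so for the second after the job is handed in, while the arm keeps its last pose, push and grip.
It also fails if it takes over 64 s, if anything falls off the work surface, if the arm or the gripper's body presses on something with over 40 N, if the wrist force passes 120 N, or if a joint passes its speed limit or range.

### The arm

A 7-joint arm with a two-finger parallel gripper is mounted at the origin on the work surface. World frame = base frame: x ahead of the robot, y to its left, z up, the work surface at z = 0. Lengths are in m, angles in rad, forces in N, time in s.
With the tool pointing down it reaches from about 0.425 to 1.025 m from the base axis. Payload 3.6 kg.
Tool frame: the origin (TCP) lies at the very end of the fingers, on their centre line; the grasp point (between the pads) lies 19 mm behind it; z points along the fingers, y is the line along which they close (so a half turn about z gives the same grasp; the last joint's range is limited). The gripper opens to 85 mm and grips with 20 to 120 N. Pads are 22 mm wide; open, the fingers measure 114 mm over their backs; the gripper's body (76 mm by 85 mm) begins 54 mm behind the grasp point. The pads swing forward as they close: fully open they stand 13 mm farther back than shut.
Start: joints at [-1.312, 0.591, 0.048, 1.609, -0.033, 0.943, -0.034], TCP at [0.25, 0.681, 0.231] pointing down, gripper open.
Joint ranges: [-2.69, 2.69], [-0.47, 2.24], [-1.27, 1.36], [0.19, 2.51], [-1.53, 4.68], [0.08, 2.07], [-3.09, 3.09]. Speed limits (rad/s): [2.57, 2.57, 3.14, 3.14, 3.14, 3.14, 3.14].

### API

Orientations are given as a rotation vector (axis times angle).
In Python, from bench import r, capture, camera_info, order, find_in, tip_of gives the robot as it stands.
- The arm moves only by the tool send_rows, never from a script. Its argument "series" is text: rows parted by semicolons, each of 7 numbers parted by spaces: the shift along the tool's x, y, z in mm, then the turn, a rotation vector about the tool's x, y, z in degrees, then the closure, from 0 (fully open) to 1 (shut). In form: tx ty tz rx ry rz claw; .... A call has 1 to 12 rows; each row is the pose to reach, as a shift and turn from the pose commanded when the call began, along the tool's axes at that moment; what a row does not reach only later rows make up. A row lasts 1/12 s, in which the tool goes at most 41.7 mm and 7.16 degrees, less where a joint would pass 70% of its speed; a pose out of reach is approached as far as the arm can. A call with a gripper value outside its range is refused whole. The fingers move at their own pace and stop on an object; "squeeze" is the grip in N (left out, the last holds). Time passes only in rows, so rows that repeat a pose let the fingers close. It gives the time, the measured TCP pose, the force, the opening and the grip force at its end, in the units of the state.
- r.sense(): the state, without advancing time (a new reading comes with each control period).
- capture(name): name is "scene" or "top" or "wrist"; returns the picture (400x640x3 uint8, red, green, blue); there is no depth.
- camera_info(name): a dict with "fovy" (degrees; the focal length in pixels is half the picture's height over the tangent of half this angle, whatever the lens; pixels are square), "cx", "cy" (the principal point, pixels), "R" (3x3) and "t" (3): a world point X has camera coordinates R X + t; the wrist camera has in their place "T_tool_cam" (4x4, takes a point from camera to tool coordinates, whose origin is the TCP and whose axes are the flange's). Camera axes: x right, y down, z forward; pixel columns grow to the right and rows downward; lengths in m; the calibration is good to about 2 mm. A picture is of the moment at which its call begins: read the wrist's pose just before it. camera_info takes no time and is no camera call.
- order.job_done(): hands the job in; it is judged then, once.
Trained networks look in the newest picture that a camera, given by its name, has taken for a name from the list of things; names that differ only in an ending like _2 or _b are one class to them, and where a whole thing is asked for, a point or a joint stands for the part that bears it (a point fixed in the world has none). Each returns a list of dicts, best first, with "confidence" (0 to 1); they miss things now and then, are a little off and sometimes report something else, mostly with a low value. They report only what shows in the picture. A call takes as long as a camera call. They do not tell look-alikes from the thing itself.
- find_in(camera, label): "extent" ([left, top, width, height] in pixels, round what is visible of it).
- tip_of(camera, label): "at" ([row, column] in pixels: a listed point, or the origin of a listed thing).
The state is a dict: "clock": time; "joint_positions": joint angles; "dq": joint speeds; "effort": joint torques, N m; "tool_pos": TCP position; "eef_rot": TCP orientation; "contact_force": force on the tool from outside, world axes, zero at the start; "ft_torque": the same for the moment, N m; "gripper_width": opening from 0.0 (shut) to 1.0 (fully open); "finger_force": force on a finger pad.
Only numpy, scipy, OpenCV 4.12 (cv2) and the standard library are available. Lean on these libraries where they do the work, as an engineer would, in place of code of your own. Each camera call takes 0.05 s, during which the arm holds its last target. There are 200 camera calls.

## Working session

There is one attempt and no reset: what is moved stays moved. The work goes in short steps, Python scripts to look and compute and a tool call to move; the robot and the scene stay as the last step left them, time stands still between calls to the robot, and variables do not carry over. Pictures are saved under pics/ and viewed, at most 12 in all, crops included, and the job is handed in when it is done.

Besides the shell and the picture viewer there is one more tool, called after "Request:" as name(argument=value, ...) on one line, values as JSON. send_rows: Moves the arm, as the interface text tells. Its arguments: {"type":"object","properties":{"series":{"type":"string"},"squeeze":{"type":"number"}},"required":["series"]}

```bash
mkdir -p pics; ls; python3 - <<'E'
from bench import *
import cv2,numpy as np
for c in ['scene','top']:
    im=capture(c); cv2.imwrite(f'pics/{c}0.png',im[:,:,::-1]); i=camera_info(c); print(c,i)
    for l in ['spatula_grip','spatula_tip','block','slot_mouth','rack_opening','rack','pin_center','pin_end_a','jar_lid','mug','soap','jar','mill']:
        print(l,[(np.round(d['at']).tolist(),round(d['confidence'],2)) for d in tip_of(c,l)][:5])
print(camera_info('wrist'));print(r.sense())
E
```

```text
pics
scene {'fovy': 43.14945534125397, 'cx': 325.86348528637336, 'cy': 203.2431283436469, 'R': array([[-0.734583  ,  0.67835517,  0.01490196],
       [ 0.43282061,  0.48538429, -0.75965019],
       [-0.52254582, -0.55157624, -0.65016115]]), 't': array([ 0.38013723, -0.20876947,  1.79963989])}
spatula_grip [([155.0, 289.0], 0.62)]
spatula_tip [([171.0, 323.0], 0.71)]
block [([281.0, 368.0], 0.93), ([342.0, 416.0], 0.69), ([273.0, 490.0], 0.62)]
slot_mouth [([260.0, 392.0], 0.97), ([254.0, 518.0], 0.63), ([327.0, 442.0], 0.63)]
rack_opening [([155.0, 289.0], 0.84)]
rack [([173.0, 289.0], 0.83)]
pin_center [([162.0, 284.0], 0.96), ([154.0, 290.0], 0.49)]
pin_end_a [([149.0, 253.0], 0.71), ([182.0, 319.0], 0.57), ([155.0, 291.0], 0.23)]
jar_lid [([140.0, 231.0], 0.44)]
mug [([265.0, 289.0], 0.76)]
soap [([241.0, 244.0], 0.6), ([150.0, 287.0], 0.24)]
jar [([205.0, 225.0], 0.74)]
mill [([304.0, 449.0], 0.98)]
top {'fovy': 47.52142271143832, 'cx': 323.10091421088134, 'cy': 198.94637394821828, 'R': array([[-0.00878793, -0.99993532,  0.00722035],
       [-0.98766355,  0.00755068, -0.15640877]
[... 1046 characters left out ...]
ock': 1.4, 'joint_positions': array([-1.31248541,  0.59121147,  0.04839866,  1.60848179, -0.03333081,
        0.94268709, -0.03369731]), 'dq': array([ 0.00149178, -0.00077753,  0.0004127 , -0.0012832 ,  0.00011707,
       -0.00275478, -0.00108957]), 'effort': array([-1.44699438e-04, -5.48623037e+01,  1.54584590e+00, -1.98531586e+01,
        9.28971742e-03,  1.48904750e-03,  1.13875382e-05]), 'tool_pos': array([0.24982776, 0.68061396, 0.23130097]), 'eef_rot': array([5.49747459e-01, 3.09311520e+00, 2.87395266e-05]), 'contact_force': array([ 0.82837102,  0.53776142, -0.20198968]), 'ft_torque': array([0.00147018, 0.05369464, 0.00456221]), 'finger_force': 0.0, 'gripper_width': 0.9987898526511633}
```

View pics/scene0.png

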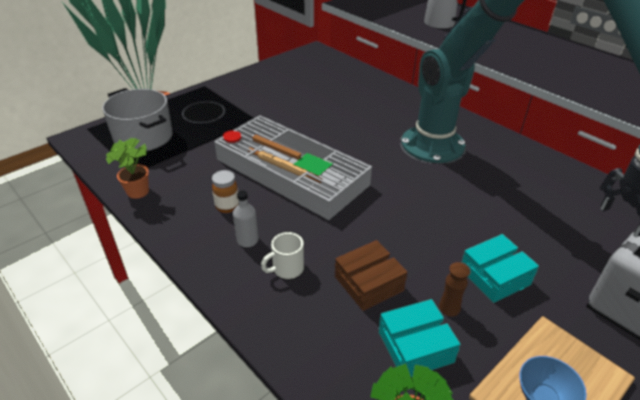

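View pics/top0.png

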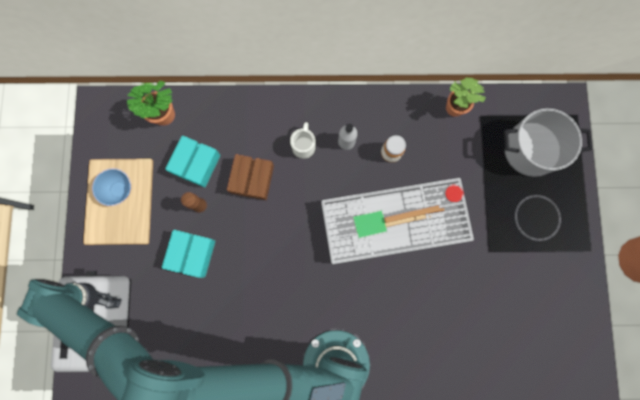

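The wanted block is the brown one, at top (r177, c250) and scene (r275, c370). The two look-alikes are teal, at top (r162, c193) and (r254, c188). There is only one spatula, with its green blade at top (r224, c370). The only pin is in the rack under it. The block's mouth faces the robot.

```bash
cat > h.py <<'E'
import numpy as np,cv2
from bench import *
from scipy.spatial.transform import Rotation as Ro
def cam(c,s=None):
    i=camera_info(c); f=200/np.tan(np.radians(i['fovy'])/2)
    if c=='wrist':
        s=s or r.sense(); T=np.eye(4); T[:3,:3]=Ro.from_rotvec(s['eef_rot']).as_matrix(); T[:3,3]=s['tool_pos']
        M=np.linalg.inv(T@i['T_tool_cam']); R,t=M[:3,:3],M[:3,3]
    else: R,t=i['R'],i['t']
    return f,i['cx'],i['cy'],R,t
def at_z(C,rc,z):
    f,cx,cy,R,t=C; d=R.T@np.array([(rc[1]-cx)/f,(rc[0]-cy)/f,1]); o=-R.T@t
    return o+d*(z-o[2])/d[2]
def proj(C,X):
    f,cx,cy,R,t=C; p=R@np.asarray(X)+t; return np.array([cy+f*p[1]/p[2],cx+f*p[0]/p[2]])
def tool(X,s=None):  # world point in tool axes, mm from TCP
    s=s or r.sense(); return Ro.from_rotvec(s['eef_rot']).inv().apply(np.asarray(X)-s['tool_pos'])*1e3
def shot(c,n):
    s=r.sense(); im=capture(c); cv2.imwrite(f'pics/{n}.png',im[:,:,::-1]); return cam(c,s),im
E
python3 - <<'E'
from h import *
T=cam('top');S=cam('scene')
for n,z,a,b in [('grip',.082,(219,399),(155,289)),('tip',.075,(228,358),(171,323)),('mouth',.047,(196,243),(260,392)),('block',0,(177,250),(281,368)),('rack',.073,(219,394),(155,289)),('mill',0,(205,198),(304,449)),('mug',0,(145,303),(265,289)),('pin',.018,(219,398),(162,284))]:
    print(n,at_z(T,a,z).round(3),at_z(S,b,z).round(3))
im=cv2.imread('pics/top0.png'); h=cv2.cvtColor(im,cv2.COLOR_BGR2HSV)
m=((h[...,0]<15)&(h[...,1]>80)&(h[...,2]>30)).astype('u1'); k=np.zeros_like(m);k[150:205,222:280]=1
pts=np.argwhere(m*k); x=cv2.minAreaRect(pts.astype('f4')); print(x)
bx=cv2.boxPoints(x); P=np.array([at_z(T,p,.072) for p in bx]); print(P.round(3))
e=P[1]-P[0];print(np.degrees(np.arctan2(e[1],e[0])))
r_=np.array([at_z(T,p,.073)[:2] for p in [(200,322),(180,461),(240,472),(262,331)]]);print(r_.round(3), r_.mean(0))
s=r.sense();print(Ro.from_rotvec(s['eef_rot']).as_matrix().round(3))
big=cv2.resize(cv2.imread('pics/top0.png')[130:270,180:480],(800,373),interpolation=cv2.INTER_CUBIC);cv2.imwrite('pics/crop1.png',big)
E
```

```text
grip [ 0.48  -0.217  0.082] [ 0.496 -0.197  0.082]
tip [ 0.451 -0.079  0.075] [ 0.466 -0.071  0.075]
mouth [0.568 0.314 0.047] [0.565 0.302 0.047]
block [0.644 0.298 0.   ] [0.631 0.284 0.   ]
rack [ 0.481 -0.202  0.073] [ 0.488 -0.207  0.073]
mill [0.544 0.481 0.   ] [0.535 0.471 0.   ]
mug [0.762 0.108 0.   ] [0.747 0.104 0.   ]
pin [ 0.487 -0.225  0.018] [ 0.477 -0.249  0.018]
((176.4615478515625, 249.80767822265625), (41.3805046081543, 39.81157302856445), 78.69007110595703)
[[0.715 0.345 0.072]
 [0.578 0.369 0.072]
 [0.549 0.23  0.072]
 [0.685 0.205 0.072]]
170.22722886371022
[[ 0.548  0.041]
 [ 0.613 -0.437]
 [ 0.408 -0.462]
 [ 0.339  0.013]] [ 0.47678274 -0.21133353]
[[-0.939  0.345  0.   ]
 [ 0.345  0.939  0.   ]
 [-0.     0.    -1.   ]]
```

View pics/crop1.png

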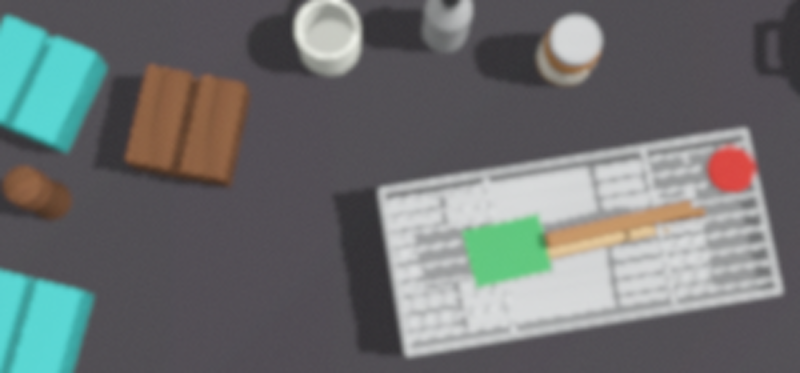

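The crop shows the brown block with its groove, at crop (c187, r125). The mouth side is at the bottom, facing the robot. The spatula lies across the opening with its blade at crop (c508, r250), and the pin is under the handle. I'll move over the block first to look from near, then go to the spatula.

Request:
send_rows(series="-20 -10 -20 0 0 3 0; -58 -32 -60 0 0 6 0; -97 -53 -90 0 0 10 0; -136 -74 -100 0 0 14 0; -174 -95 -100 0 0 18 0; -213 -116 -100 0 0 22 0; -252 -137 -100 0 0 26 0; -290 -158 -100 0 0 30 0; -329 -180 -100 0 0 34 0; -368 -201 -100 0 0 38 0; -400 -220 -100 0 0 39 0; -430 -235 -100 0 0 39 0")

```text
clock: 2.4
tool_pos: [0.5522, 0.334, 0.3316]
eef_rot: [1.551, 2.732, 0.001]
contact_force: [1.1, 1.2, 0.1]
gripper_width: 0.999
finger_force: 0.0
```

Request:
send_rows(series="-10 -10 0 0 0 0 0; -15 -15 0 0 0 0 0; -15 -15 0 0 0 0 0; -15 -15 0 0 0 0 0")

```text
clock: 2.73
tool_pos: [0.545, 0.3168, 0.3313]
eef_rot: [-1.547, -2.733, -0.001]
contact_force: [-0.5, 0.8, 0.2]
gripper_width: 1.002
finger_force: 0.0
```

```bash
python3 - <<'E'
from h import *
s=r.sense();print(s['clock'],s['tool_pos'].round(3),s['joint_positions'].round(2),Ro.from_rotvec(s['eef_rot']).as_matrix().round(3))
C,im=shot('wrist','w1')
for l,z in [('block',0),('slot_mouth',.047)]: print(l,[(d['at'],round(d['confidence'],2),at_z(C,d['at'],z).round(4)) for d in tip_of('wrist',l)])
E
```

```text
2.7333 [0.545 0.317 0.331] [-0.82  0.38  0.3   1.74 -0.13  1.04  0.07] [[-0.514  0.858 -0.001]
 [ 0.858  0.514  0.001]
 [ 0.002  0.    -1.   ]]
block [([89.6, 487.5], 0.85, array([0.6925, 0.4961, 0.    ])), ([196.9, 366.9], 0.59, array([0.638 , 0.2905, 0.    ]))]
slot_mouth [([45.7, 480.0], 0.84, array([0.6356, 0.5179, 0.047 ])), ([174.3, 335.2], 0.68, array([0.573 , 0.3043, 0.047 ])), ([323.2, 366.4], 0.52, array([0.7327, 0.1345, 0.047 ]))]
```

View pics/w1.png

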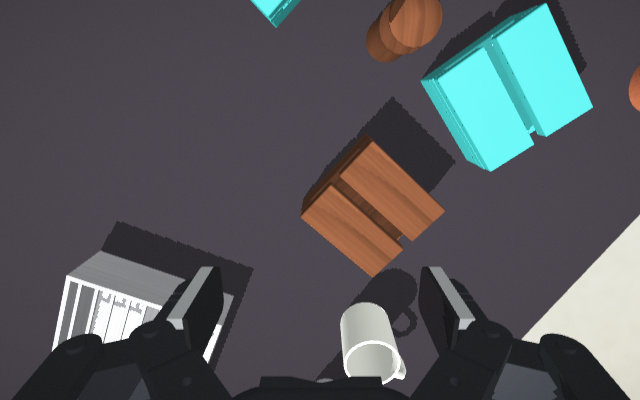

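The brown block's top-face corners are at (c301, r215), (373, 141), (445, 211) and (374, 277). The mouth is in the upper-left face.

```bash
python3 - <<'E'
from h import *
from scipy.optimize import least_squares
C=cam('wrist'); im=cv2.imread('pics/w1.png')
g=cv2.cvtColor(im,cv2.COLOR_BGR2GRAY)
c0=np.array([[301,215],[373,141],[445,211],[374,277]],'f4').reshape(-1,1,2)
c=cv2.cornerSubPix(g,c0.copy(),(6,6),(-1,-1),(3,50,.01)).reshape(-1,2);print(c)
loc=np.array([[-65,-65],[-65,65],[65,65],[65,-65]])/1e3
def X(p): a=p[2];R=np.array([[np.cos(a),-np.sin(a)],[np.sin(a),np.cos(a)]]);return np.c_[loc@R.T+p[:2],[.072]*4]
f=lambda p:np.ravel([proj(C,q)-k[::-1] for q,k in zip(X(p),c)])
o=least_squares(f,[.632,.287,-.17]);print(o.x,np.degrees(o.x[2]),o.fun.round(1))
a=o.x[2];print('mouth',o.x[:2]-.065*np.array([np.cos(a),np.sin(a)]))
E
```

```text
[[299.9188  216.42781]
 [372.12314 140.50601]
 [444.61957 210.64143]
 [372.1865  277.37   ]]
[ 0.63524977  0.29101597 -0.19741536] -11.311066678156838 [ 0.3 -1.1 -0.6  0.1 -0.1  1.2  0.7 -0.2]
mouth [0.57151228 0.30376478]
```

Request:
send_rows(series="-20 -15 0 0 0 0 0; -54 -39 0 0 0 2 0; -88 -63 0 0 0 4 0; -121 -88 0 0 0 6 0; -155 -112 0 0 0 8 0; -188 -136 0 0 0 10 0; -222 -161 0 0 0 12 0; -256 -185 0 0 0 14 0; -290 -209 0 0 0 16 0; -323 -234 5 0 0 18 0; -357 -258 15 0 0 20 0; -390 -282 25 0 0 21 0")

```text
clock: 3.88
tool_pos: [0.5051, -0.1628, 0.3072]
eef_rot: [2.019, 2.405, 0.003]
contact_force: [0.4, -0.5, 0.3]
gripper_width: 0.999
finger_force: 0.0
```

Request:
send_rows(series="-15 -15 0 0 0 0 0; -20 -20 0 0 0 0 0; -25 -25 0 0 0 0 0; -25 -25 0 0 0 0 0")

```text
clock: 4.22
tool_pos: [0.4839, -0.1908, 0.3069]
eef_rot: [2.021, 2.405, 0.001]
contact_force: [0.3, 0.1, 0.7]
gripper_width: 1.0
finger_force: 0.0
```

```bash
python3 - <<'E'
from h import *
s=r.sense();print(s['clock'],s['tool_pos'].round(3),s['joint_positions'].round(2),Ro.from_rotvec(s['eef_rot']).as_matrix().round(3))
C,im=shot('wrist','w2')
for l,z in [('spatula_grip',.082),('spatula_tip',.075),('rack_opening',.073),('pin_center',.018),('pin_end_a',.018)]: print(l,[(np.round(d['at']),round(d['confidence'],2),at_z(C,d['at'],z).round(4)) for d in tip_of('wrist',l)])
E
```

```text
4.2167 [ 0.484 -0.191  0.307] [-0.16  0.27  0.57  2.   -0.18  0.92  0.67] [[-0.172  0.985  0.   ]
 [ 0.985  0.172  0.   ]
 [ 0.     0.    -1.   ]]
spatula_grip [(array([182., 316.]), 0.76, array([ 0.4822, -0.211 ,  0.082 ])), (array([333., 355.]), 0.28, array([ 0.5653, -0.4026,  0.082 ]))]
spatula_tip [(array([ 42., 312.]), 0.97, array([ 0.4532, -0.0711,  0.075 ]))]
rack_opening []
pin_center [(array([191., 317.]), 0.78, array([ 0.4868, -0.2401,  0.018 ]))]
pin_end_a [(array([291., 319.]), 0.75, array([ 0.5155, -0.3891,  0.018 ]))]
```

View pics/w2.png

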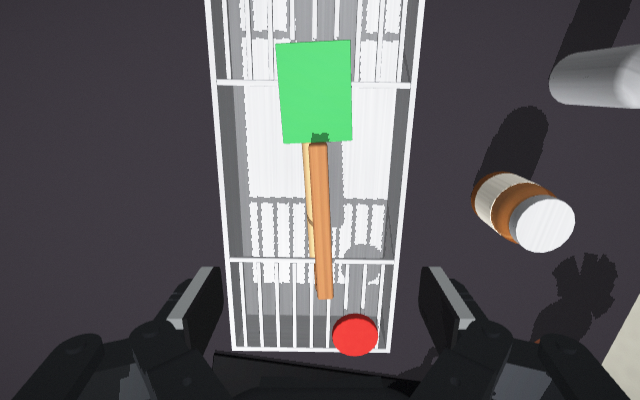

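The spatula's blade corners are at (c276, r44), (350, 40), (352, 140) and (284, 143). Its handle runs from (318, 145) to (326, 298). The opening lies between the crossbars at r≈83 and r≈260, and the pin is right under the handle.

```bash
python3 - <<'E'
from h import *
C=cam('wrist'); im=cv2.imread('pics/w2.png').astype(int); B,G,Rr=im[...,0],im[...,1],im[...,2]
g=((G>150)&(Rr<100)).astype('u1'); x=cv2.minAreaRect(np.argwhere(g).astype('f4'))
P=np.array([at_z(C,p,.077) for p in cv2.boxPoints(x)]);print(P.round(4),P.mean(0))
hm=((Rr>170)&(G<135)&(B<90)&(Rr-G>60)).astype('u1'); hm[300:]=0;hm[:,:295]=0;hm[:,345:]=0
m=[]
for row in range(150,296,5):
    k=np.where(hm[row])[0]
    if len(k)>5: m.append(at_z(C,(row,(k.min()+k.max())/2),.088)[:2])
m=np.array(m); v=cv2.fitLine(m.astype('f4'),2,0,.01,.01).ravel();print(m[[0,-1]],v,np.degrees(np.arctan2(v[1],v[0])))
for p in [(83,217),(86,411),(260,230),(260,394)]: print(at_z(C,p,.073).round(4))
E
```

```text
[[ 0.4907 -0.0617  0.077 ]
 [ 0.4185 -0.0774  0.077 ]
 [ 0.4364 -0.1751  0.077 ]
 [ 0.5151 -0.1576  0.077 ]] [ 0.4651869  -0.11793464  0.077     ]Traceback (most recent call last):
  File "<stdin>", line 10, in <module>
cv2.error: OpenCV(4.12.0) /io/opencv/modules/imgproc/src/linefit.cpp:618: error: (-215:Assertion failed) npoints2 >= 0 || npoints3 >= 0 in function 'fitLine'
```

```bash
python3 - <<'E'
from h import *
C=cam('wrist')
for p in [(145,318),(298,325)]: print(at_z(C,p,.091).round(4))
for p in [(83,217),(86,411),(260,230),(260,394)]: print(at_z(C,p,.073).round(4))
a=np.radians(102)
print(tool([.4842,-.211,.062]))
E
```

```text
[ 0.4774 -0.1682  0.091 ]
[ 0.5179 -0.3503  0.091 ]
[ 0.3632 -0.1258  0.073 ]
[ 0.5628 -0.0935  0.073 ]
[ 0.3955 -0.3291  0.073 ]
[ 0.5941 -0.294   0.073 ]
[-20.86570385  -4.21866385 244.80504332]
```

Request:
send_rows(series="-10 -1 20 0 0 -1 0; -18 -2 50 0 0 -2.4 0; -20 -2 85 0 0 -2.4 0; -20 -2 120 0 0 -2.4 0; -20 -2 150 0 0 -2.4 0; -20 -2 180 0 0 -2.4 0; -20 -2 205 0 0 -2.4 0; -20 -2 225 0 0 -2.4 0; -20 -2 238 0 0 -2.4 0; -20 -2 244 0 0 -2.4 0; -20 -2 244 0 0 -2.4 0; -20 -2 244 0 0 -2.4 0", squeeze=40)

```text
clock: 5.52
tool_pos: [0.4858, -0.2112, 0.063]
eef_rot: [1.971, 2.446, 0.0]
contact_force: [-0.2, -0.3, -0.0]
gripper_width: 0.999
finger_force: 0.0
```

Request:
send_rows(series="0 0 0 0 0 0 0.3; 0 0 0 0 0 0 0.5; 0 0 0 0 0 0 0.6; 0 0 0 0 0 0 0.7; 0 0 0 0 0 0 0.8; 0 0 0 0 0 0 0.9; 0 0 0 0 0 0 1; 0 0 0 0 0 0 1; 0 0 0 0 0 0 1; 0 0 0 0 0 0 1; 0 0 0 0 0 0 1; 0 0 0 0 0 0 1")

```text
clock: 6.52
tool_pos: [0.4855, -0.2114, 0.0632]
eef_rot: [1.971, 2.445, 0.001]
contact_force: [-0.3, 0.3, 5.1]
gripper_width: 0.227
finger_force: 39.9
```

Gripped: the opening of about 19 mm matches the handle. Now lift it, carry it and turn it towards the block.

Request:
send_rows(series="0 0 -4 0 0 0 1; 0 0 -12 0 0 0 1; 0 0 -24 0 0 0 1; 0 0 -40 0 0 0 1; 0 0 -60 0 0 0 1; 0 0 -80 0 0 0 1; 0 0 -100 0 0 0 1; 0 0 -120 0 0 0 1; 10 0 -138 0 0 0 1; 30 2 -148 0 0 0 1; 60 3 -150 0 0 0 1; 100 4 -150 0 0 0 1")

```text
clock: 7.52
tool_pos: [0.469, -0.1146, 0.2146]
eef_rot: [1.975, 2.437, 0.002]
contact_force: [0.5, 0.9, -0.7]
gripper_width: 0.229
finger_force: 39.2
```

Request:
send_rows(series="38 2 0 0 0 6 1; 76 3 0 0 0 12 1; 114 5 0 0 0 18 1; 152 7 0 0 0 24 1; 190 8 0 0 0 30 1; 228 10 0 0 0 36 1; 266 12 0 0 0 42 1; 304 13 0 0 0 48 1; 342 15 0 0 0 54 1; 380 17 0 0 0 60 1; 418 18 0 0 0 66 1; 458 20 0 0 0 72 1")

```text
clock: 8.52
tool_pos: [0.3892, 0.3403, 0.2132]
eef_rot: [-3.035, -0.811, 0.001]
contact_force: [1.3, -0.1, -1.1]
gripper_width: 0.226
finger_force: 39.2
```

```bash
python3 - <<'E'
from h import *
s=r.sense();M=Ro.from_rotvec(s['eef_rot']).as_matrix();print(s['tool_pos'].round(3),s['joint_positions'].round(2),M.round(3),np.degrees(np.arctan2(M[1,0],M[0,0])),s['gripper_width'])
print(tool([.39,.339,.12]))
E
```

```text
[0.389 0.34  0.213] [-1.42  0.48  0.85  2.11 -0.52  0.77 -1.29] [[ 0.867  0.499 -0.   ]
 [ 0.499 -0.867  0.   ]
 [-0.    -0.    -1.   ]] 29.934796337865194 0.2263969046542985
[5.76351584e-02 1.59592296e+00 9.31886262e+01]
```

Request:
send_rows(series="0 2 0 0 0 6 1; 0 2 10 0 0 12 1; 0 2 30 0 0 18 1; 0 2 50 0 0 24 1; 0 2 70 0 0 30 1; 0 2 90 0 0 36 1; 0 2 110 0 0 41 1; 0 2 130 0 0 41 1; 0 2 145 0 0 41 1; 0 2 153 0 0 41 1; 0 2 153 0 0 41 1; 0 2 153 0 0 41 1")

```text
clock: 9.52
tool_pos: [0.3915, 0.3373, 0.06]
eef_rot: [-3.128, 0.295, 0.0]
contact_force: [0.0, 0.6, -1.4]
gripper_width: 0.227
finger_force: 39.2
```

```bash
python3 - <<'E'
from h import *
s=r.sense();M=Ro.from_rotvec(s['eef_rot']).as_matrix();print(s['tool_pos'].round(4),s['joint_positions'].round(2),np.degrees(np.arctan2(M[1,0],M[0,0])))
C,im=shot('wrist','w3'); 
for l,z in [('spatula_tip',.072),('block',0),('slot_mouth',.047)]: print(l,[(np.round(d['at']),round(d['confidence'],2),at_z(C,d['at'],z).round(4)) for d in tip_of('wrist',l)])
C2,im2=shot('scene','s3')
for l in ['spatula_tip','slot_mouth']: print(l,[(np.round(d['at']),round(d['confidence'],2)) for d in tip_of('scene',l)])
cv2.imwrite('pics/v3.png',np.vstack([im[:,:,::-1],cv2.resize(im2[200:325,300:500,::-1],(640,400))[:200]]))
E
```

```text
[0.3915 0.3373 0.06  ] [-1.3   0.75  0.73  2.21 -1.01  0.57 -1.55] -10.765090386519562
spatula_tip []
block [(array([288.,  95.]), 0.97, array([0.3712, 0.4965, 0.    ]))]
slot_mouth []
spatula_tip [(array([249., 401.]), 0.58)]
slot_mouth [(array([262., 388.]), 0.97), (array([325., 444.]), 0.96), (array([259., 517.]), 0.77), (array([179., 321.]), 0.45), (array([207., 225.]), 0.33)]
```

View pics/v3.png

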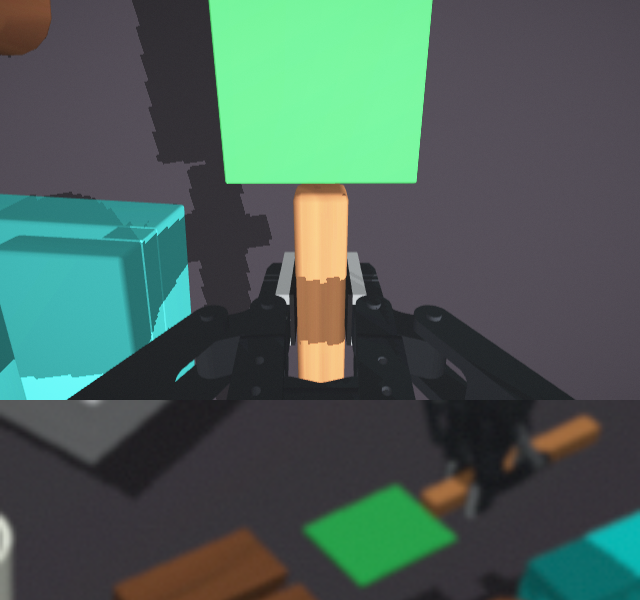

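The wrist view shows the blade straight and centred (c226–416 at r183), 45 mm ahead of the grip and level, so the grip is true. Lower to slot height and start the insertion.

Request:
send_rows(series="0 -2 6 0 0 0.5 1; 0 -2.4 14 0 0 0.5 1; 0 -2.4 20 0 0 0.5 1; 0 -2.4 24 0 0 0.5 1; 5 -2.4 24 0 0 0.5 1; 12 -2.3 24 0 0 0.5 1; 20 -2.2 24 0 0 0.5 1; 28 -2.1 24 0 0 0.5 1; 36 -2 24 0 0 0.5 1; 44 -2 24 0 0 0.5 1; 52 -1.9 24 0 0 0.5 1; 58 -1.9 24 0 0 0.5 1")

```text
clock: 10.87
tool_pos: [0.4502, 0.328, 0.0359]
eef_rot: [-3.126, 0.309, -0.002]
contact_force: [-0.0, -0.1, -1.0]
gripper_width: 0.224
finger_force: 39.2
```

```bash
python3 - <<'E'
from h import *
s=r.sense();print(s['tool_pos'].round(4),s['contact_force'].round(1))
C,im=shot('wrist','w4');C2,im2=shot('scene','s4')
cv2.imwrite('pics/v4.png',np.vstack([im[:220,:,::-1],cv2.resize(im2[200:325,300:500,::-1],(640,400))[:340]]))
E
```

```text
[0.4502 0.328  0.0359] [-0.  -0.1 -1. ]
```

View pics/v4.png

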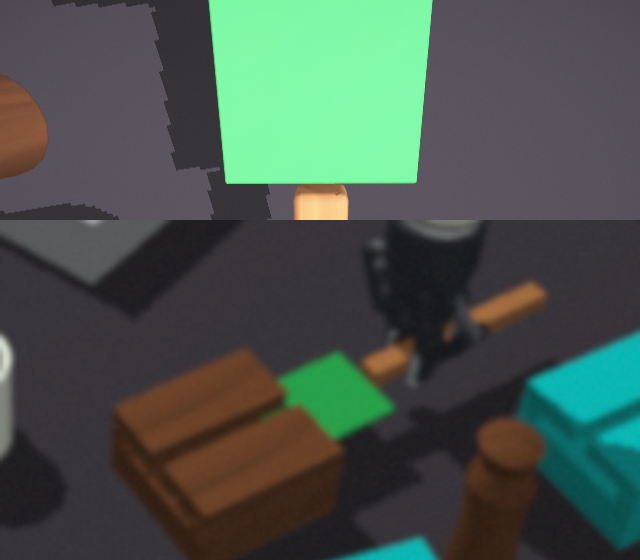

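The blade's tip is in the slot and centred, with no contact force. Push on.

Request:
send_rows(series="6 0 0 0 0 0 1; 14 0 0 0 0 0 1; 22 0 0 0 0 0 1; 30 0 0 0 0 0 1; 38 0 0 0 0 0 1; 46 0 0 0 0 0 1; 53 0 0 0 0 0 1; 60 0 0 0 0 0 1; 66 0 0 0 0 0 1; 70 0 0 0 0 0 1; 73 0 0 0 0 0 1; 75 0 0 0 0 0 1")

```text
clock: 11.97
tool_pos: [0.5225, 0.3136, 0.0357]
eef_rot: [3.126, -0.308, -0.0]
contact_force: [1.3, 0.1, -0.7]
gripper_width: 0.23
finger_force: 39.2
```

Request:
send_rows(series="0.5 0 0 0 0 0 1; 1 0 0 0 0 0 1; 1.5 0 0 0 0 0 1; 2 0 0 0 0 0 1; 2.5 0 0 0 0 0 1; 2.5 0 0 0 0 0 1")

```text
clock: 12.47
tool_pos: [0.5247, 0.3133, 0.0358]
eef_rot: [3.126, -0.308, 0.0]
contact_force: [0.3, 0.3, -0.0]
gripper_width: 0.229
finger_force: 39.2
```

Request:
send_rows(series="1 0 0 0 0 0 1; 1.5 0 0 0 0 0 1; 2 0 0 0 0 0 1; 2.5 0 0 0 0 0 1; 3 0 0 0 0 0 1; 3 0 0 0 0 0 1")

```text
clock: 12.97
tool_pos: [0.5277, 0.3126, 0.0358]
eef_rot: [-3.126, 0.308, 0.0]
contact_force: [0.0, 0.0, -0.5]
gripper_width: 0.229
finger_force: 39.2
```

Request:
send_rows(series="0.5 0 0 0 0 0 1; 1 0 0 0 0 0 1; 1.5 0 0 0 0 0 1; 1.5 0 0 0 0 0 1")

```text
clock: 13.3
tool_pos: [0.5277, 0.3126, 0.0355]
eef_rot: [-3.126, 0.307, 0.005]
contact_force: [-3.7, 0.7, 0.2]
gripper_width: 0.231
finger_force: 39.5
```

Contact: the handle's end has met the block's face. Release and lift.

Request:
send_rows(series="-0.5 0 2 0 0 0 1; -0.5 0 3 0 0 0 0.85; -0.5 0 3 0 0 0 0.7; -0.5 0 3 0 0 0 0.4; -0.5 0 3 0 0 0 0; -0.5 0 3 0 0 0 0; -0.5 0 3 0 0 0 0; -0.5 0 3 0 0 0 0; -0.5 0 3 0 0 0 0")

```text
clock: 14.05
tool_pos: [0.5289, 0.3124, 0.0328]
eef_rot: [-3.126, 0.308, -0.001]
contact_force: [1.0, -0.1, 0.5]
gripper_width: 1.001
finger_force: 0.0
```

Request:
send_rows(series="0 0 -3 0 0 0 0; 0 0 -10 0 0 0 0; 0 0 -22 0 0 0 0; 0 0 -40 0 0 0 0; 0 0 -65 0 0 0 0; 0 0 -95 0 0 0 0; 0 0 -125 0 0 0 0; 0 0 -155 0 0 0 0; 0 0 -185 0 0 0 0; 0 0 -215 0 0 0 0; 0 0 -240 0 0 0 0; 0 0 -250 0 0 0 0")

```text
clock: 15.05
tool_pos: [0.5307, 0.3121, 0.2877]
eef_rot: [-3.122, 0.309, -0.009]
contact_force: [0.1, -0.1, -0.5]
gripper_width: 1.0
finger_force: 0.0
```

```bash
python3 - <<'E'
from h import *
C,im=shot('wrist','w5');C2,im2=shot('scene','s5');C3,im3=shot('top','t5')
for c,K in [('scene',C2),('top',C3)]:
  for l in ['pin_center','pin_end_a','rack_opening']: print(c,l,[(np.round(d['at']),round(d['confidence'],2),at_z(K,d['at'],.018).round(3)) for d in tip_of(c,l)])
a=cv2.resize(im[:,:,::-1],(400,250));b=cv2.resize(im2[200:325,300:500,::-1],(400,250))
d=cv2.resize(im3[160:280,310:490,::-1],(450,300));e=cv2.resize(im2[100:225,200:388,::-1],(350,300))
cv2.imwrite('pics/v5.png',np.vstack([np.hstack([a,b]),np.hstack([d,e[:,:350]])]))
print(r.sense()['joint_positions'].round(2))
E
```

```text
scene pin_center [(array([165., 283.]), 0.59, array([ 0.489, -0.239,  0.018]))]
scene pin_end_a [(array([180., 322.]), 0.77, array([ 0.448, -0.092,  0.018])), (array([150., 249.]), 0.63, array([ 0.524, -0.38 ,  0.018]))]
scene rack_opening []
top pin_center [(array([219., 400.]), 0.56, array([ 0.488, -0.234,  0.018])), (array([196., 245.]), 0.22, array([0.572, 0.311, 0.018]))]
top pin_end_a [(array([209., 445.]), 0.85, array([ 0.522, -0.391,  0.018])), (array([227., 363.]), 0.62, array([ 0.459, -0.1  ,  0.018]))]
top rack_opening [(array([222., 396.]), 0.91, array([ 0.477, -0.219,  0.018]))]
[-1.29  0.61  1.06  1.85 -0.61  1.06 -1.76]
```

View pics/v5.png

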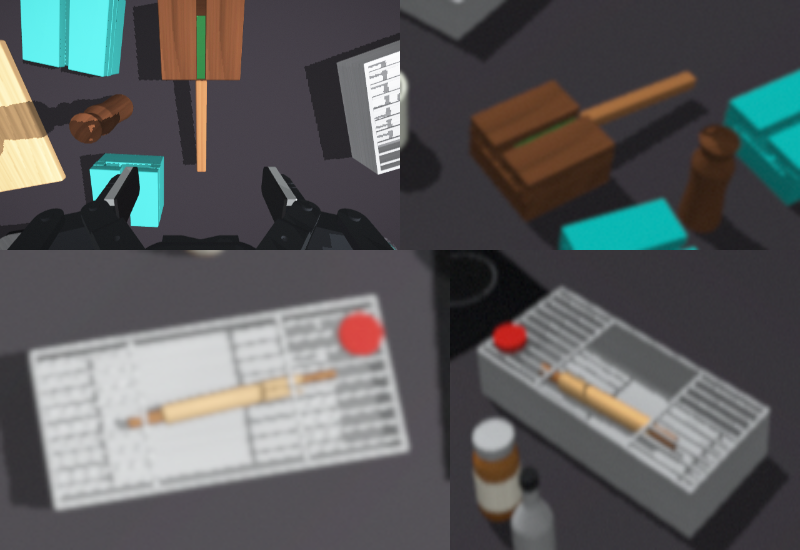

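The spatula is put away: its blade shows green in the groove, and the handle's end is flush with the face. The pin is visible in the rack at scene (r165, c283). Next, go over it.

Request:
send_rows(series="2 25 0 0 0 -5 0; 5 65 0 0 0 -11 0; 9 105 0 0 0 -17 0; 12 145 0 0 0 -23 0; 16 185 0 0 0 -30 0; 19 225 0 0 0 -37 0; 23 265 0 0 0 -44 0; 26 305 0 0 0 -51 0; 30 345 0 0 0 -58 0; 34 385 5 0 0 -65 0; 37 425 10 0 0 -72 0; 40 460 20 0 0 -79 0")

```text
clock: 16.5
tool_pos: [0.4785, -0.1441, 0.2642]
eef_rot: [2.628, 1.719, 0.001]
contact_force: [0.5, 0.1, 0.4]
gripper_width: 1.002
finger_force: 0.0
```

```bash
python3 - <<'E'
from h import *
s=r.sense();M=Ro.from_rotvec(s['eef_rot']).as_matrix();print(s['tool_pos'].round(3),s['joint_positions'].round(2),np.degrees(np.arctan2(M[1,0],M[0,0])))
print(tool([.472,-.18,.26]))
E
```

```text
[ 0.479 -0.144  0.264] [-0.38  0.33  0.74  2.1  -0.3   0.82  0.13] 66.37351891883546
[-35.53989038   8.40587101   4.24749168]
```

Request:
send_rows(series="-8 2 0 0 0 -6 0; -18 4 0 0 0 -12 0; -28 6 0 0 0 -18 0; -35 8 0 0 0 -24 0; -35 8 0 0 0 -30 0; -35 8 0 0 0 -36 0; -35 8 0 0 0 -36 0; -35 8 0 0 0 -36 0; -35 8 0 0 0 -36 0")

```text
clock: 17.25
tool_pos: [0.4718, -0.1768, 0.2638]
eef_rot: [-1.977, -2.441, 0.001]
contact_force: [-0.4, 0.5, -0.2]
gripper_width: 1.004
finger_force: 0.0
```

```bash
python3 - <<'E'
from h import *
s=r.sense();M=Ro.from_rotvec(s['eef_rot']).as_matrix();print(s['tool_pos'].round(4),s['joint_positions'].round(2),np.degrees(np.arctan2(M[1,0],M[0,0])))
C,im=shot('wrist','w6')
for l in ['pin_center','pin_end_a']: print(l,[(np.round(d['at']),round(d['confidence'],2),at_z(C,d['at'],.018).round(4)) for d in tip_of('wrist',l)])
E
```

```text
[ 0.4718 -0.1768  0.2638] [-0.19  0.31  0.58  2.08 -0.23  0.81  0.74] 101.97559943380159
pin_center [(array([211., 322.]), 0.91, array([ 0.4853, -0.2374,  0.018 ])), (array([222., 514.]), 0.46, array([ 0.7172, -0.2023,  0.018 ]))]
pin_end_a [(array([ 84., 319.]), 0.94, array([ 0.452 , -0.0959,  0.018 ])), (array([317., 322.]), 0.64, array([ 0.5174, -0.3862,  0.018 ])), (array([224., 513.]), 0.45, array([ 0.7175, -0.2052,  0.018 ]))]
```

View pics/w6.png

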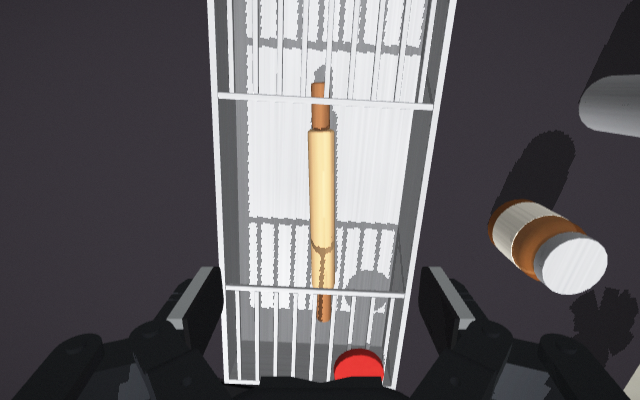

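The pin's ends are at (c319, r84) and (c322, r317), and the tool is nearly above its body at local +65. Descend and grip, then slide the pin towards the rack's −y.

Request:
send_rows(series="1 -1 20 0 0 -0.7 0; 1 -1 50 0 0 -0.7 0; 1 -1 85 0 0 -0.7 0; 1 -1 120 0 0 -0.7 0; 1 -1 155 0 0 -0.7 0; 1 -1 185 0 0 -0.7 0; 1 -1 210 0 0 -0.7 0; 1 -1 230 0 0 -0.7 0; 1 -1 243 0 0 -0.7 0; 1 -1 251 0 0 -0.7 0; 1 -1 256 0 0 -0.7 0; 1 -1 257 0 0 -0.7 0", squeeze=30)

```text
clock: 18.4
tool_pos: [0.4709, -0.1761, 0.0066]
eef_rot: [-1.96, -2.455, 0.001]
contact_force: [0.8, 0.9, 0.2]
gripper_width: 1.001
finger_force: 0.0
```

Request:
send_rows(series="0 0 0 0 0 0 0.2; 0 0 0 0 0 0 0.35; 0 0 0 0 0 0 0.45; 0 0 0 0 0 0 0.55; 0 0 0 0 0 0 0.65; 0 0 0 0 0 0 0.8; 0 0 0 0 0 0 1; 0 0 0 0 0 0 1; 0 0 0 0 0 0 1; 0 0 0 0 0 0 1")

```text
clock: 19.23
tool_pos: [0.4713, -0.1761, 0.0077]
eef_rot: [1.959, 2.455, 0.001]
contact_force: [-0.2, 1.0, 6.1]
gripper_width: 0.343
finger_force: 29.3
```

Gripped the body (29 mm). Lift it slightly inside the tray and slide it about 47 mm along −y.

Request:
send_rows(series="0 0 0 0 0 0 1; 0 0 -3 0 0 0 1; 0 0 -7 0 0 0 1; 0 0 -12 0 0 0 1; -4 0 -12 0 0 0 1; -10 0 -12 0 0 0 1; -17 0 -12 0 0 0 1; -24 0 -12 0 0 0 1; -31 0 -12 0 0 0 1; -38 0 -12 0 0 0 1; -44 0 -12 0 0 0 1; -47 0 -12 0 0 0 1", squeeze=80)

```text
clock: 20.23
tool_pos: [0.4815, -0.2236, 0.0191]
eef_rot: [1.961, 2.453, -0.001]
contact_force: [0.1, 0.1, -2.3]
gripper_width: 0.319
finger_force: 78.9
```

```bash
python3 - <<'E'
from h import *
s=r.sense();print(s['tool_pos'].round(4),s['contact_force'].round(1),s['ft_torque'].round(2),s['joint_positions'].round(2))
C,im=shot('wrist','w7');C2,im2=shot('scene','s7')
for c,K in [('scene',C2),('wrist',C)]:
  for l in ['pin_end_a','pin_center']: print(c,l,[(np.round(d['at']),round(d['confidence'],2),at_z(K,d['at'],.03).round(3)) for d in tip_of(c,l)])
e=cv2.resize(im2[100:225,200:388,::-1],(640,425));cv2.imwrite('pics/v7.png',np.vstack([im[:170,:,::-1],e]))
E
```

```text
[ 0.4815 -0.2236  0.0191] [ 0.1  0.1 -2.3] [0.08 0.02 0.01] [ 0.18  0.71  0.24  2.17 -0.53  0.31  1.09]
scene pin_end_a [(array([140., 238.]), 0.85, array([ 0.525, -0.439,  0.03 ])), (array([173., 309.]), 0.74, array([ 0.466, -0.138,  0.03 ]))]
scene pin_center [(array([156., 272.]), 0.7, array([ 0.494, -0.288,  0.03 ]))]
wrist pin_end_a [(array([ 70., 320.]), 0.83, array([ 0.462, -0.14 ,  0.03 ]))]
wrist pin_center [(array([390., 321.]), 0.97, array([ 0.495, -0.285,  0.03 ]))]
```

View pics/v7.png

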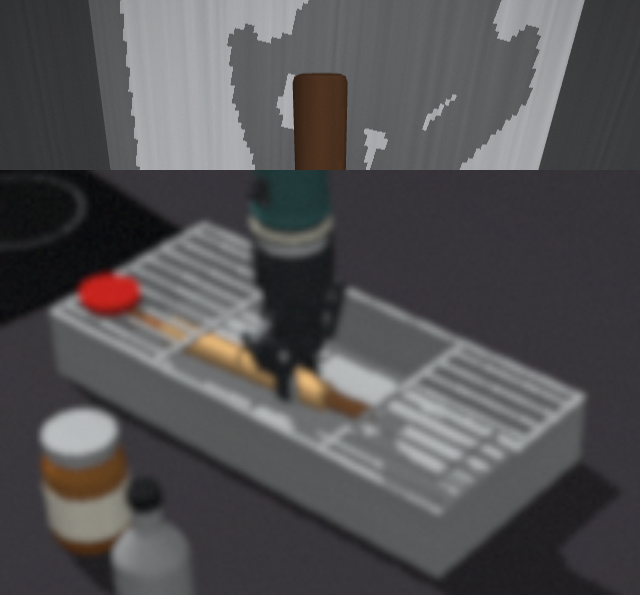

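The pin has slid: end a is now in the opening (about 27 mm clear of the far deck edge) with no contact force. Now tip end a up.

Request:
send_rows(series="0.3 0 -6 0 2 0 1; 0.7 0 -12 0 4 0 1; 1 0 -17 0 6 0 1; 1.4 0 -23 0 8 0 1; 1.7 0 -29 0 10 0 1; 2 0 -35 0 12 0 1; 6 0 -38 0 13 0 1; 10 0 -41 0 14 0 1; 14.6 0 -45 0 15 0 1; 14.6 0 -45 0 15 0 1; 14.6 0 -45 0 15 0 1")

```text
clock: 21.45
tool_pos: [0.4778, -0.2069, 0.064]
eef_rot: [-1.825, -2.289, -0.24]
contact_force: [-0.3, 0.0, -2.6]
gripper_width: 0.322
finger_force: 78.9
```

```bash
python3 - <<'E'
from h import *
s=r.sense();print(s['tool_pos'].round(4),s['contact_force'].round(1),s['joint_positions'].round(2),Ro.from_rotvec(s['eef_rot']).as_matrix().round(3))
E
```

```text
[ 0.4778 -0.2069  0.064 ] [-0.3  0.  -2.6] [ 0.32  0.67  0.17  2.07 -0.53  0.65  1.15] [[-0.215  0.975 -0.058]
 [ 0.942  0.223  0.253]
 [ 0.259 -0.    -0.966]]
```

Only the weight shows in the force reading. Draw it out diagonally.

Request:
send_rows(series="7 0 -1.8 0 1 0 1; 15 0 -3.6 0 2 0 1; 22.7 0 -5.4 0 3 0 1; 32 0 -10 0 4.75 0 1; 41 0 -14.6 0 6.5 0 1; 50.5 0 -19 0 8.25 0 1; 59.8 0 -24 0 10 0 1; 71 0 -26 0 10 0 1; 82 0 -28 0 10 0 1; 92.5 0 -29.6 0 10 0 1; 108 0 -32.5 0 10 0 1; 125 0 -35.5 0 10 0 1")

```text
clock: 22.45
tool_pos: [0.4527, -0.0973, 0.1313]
eef_rot: [-1.731, -2.169, -0.383]
contact_force: [-0.3, 0.7, -1.1]
gripper_width: 0.32
finger_force: 78.9
```

```bash
python3 - <<'E'
from h import *
s=r.sense();M=Ro.from_rotvec(s['eef_rot']).as_matrix();print(s['tool_pos'].round(4),s['contact_force'].round(1),s['joint_positions'].round(2),M.round(3))
g=s['tool_pos']-.0104*M[:,2]; print('a',g+.085*M[:,0],'b',g-.215*M[:,0])
C2,im2=shot('scene','s8');print([proj(C2,g+k*M[:,0]).round() for k in(.085,-.215)])
for l in ['pin_end_a']: print([(np.round(d['at']),round(d['confidence'],2)) for d in tip_of('scene',l)])
E
```

```text
[ 0.4527 -0.0973  0.1313] [-0.3  0.7 -1.1] [ 0.27  0.55  0.1   2.14 -0.59  0.81  1.08] [[-0.201  0.975 -0.094]
 [ 0.884  0.222  0.412]
 [ 0.423 -0.    -0.906]]
a [ 0.43655863 -0.02647952  0.17661567] b [ 0.49684241 -0.29159111  0.049802  ]
[array([146., 341.]), array([151., 271.])]
[(array([150., 273.]), 0.85), (array([146., 338.]), 0.61), (array([265., 287.]), 0.28)]
```

End b is 17 mm clear of the deck edge, and the network agrees with the kinematic estimate. Raise it, then level it.

Request:
send_rows(series="4 0 -9 0 0 0 1; 10 0 -22 0 0 0 1; 17 0 -36 0 0 0 1; 22 0 -47 0 0 0 1; 24.5 0 -52.5 0 -2 0 1; 24 0 -53 0 -5 0 1; 23 0 -53 0 -9 0 1; 22.5 0 -53 0 -13 0 1; 21.5 0 -53 0 -17 0 1; 21 0 -53.5 0 -21 0 1; 20 0 -53.5 0 -24 0 1; 20 0 -53.5 0 -25 0 1")

```text
clock: 23.55
tool_pos: [0.4538, -0.1018, 0.1882]
eef_rot: [1.957, 2.457, -0.001]
contact_force: [-0.4, 1.1, -2.5]
gripper_width: 0.317
finger_force: 78.9
```

Request:
send_rows(series="0 0 0 0 0 0 1; 0 0 0 0 0 0 1; 0 0 0 0 0 0 1; 0 0 0 0 0 0 1; 0 0 0 0 0 0 1; 0 0 0 0 0 0 1; 0 0 0 0 0 0 1; 0 0 0 0 0 0 1")

```text
clock: 24.22
tool_pos: [0.4542, -0.1035, 0.1876]
eef_rot: [-1.96, -2.455, 0.0]
contact_force: [0.0, 0.1, -1.4]
gripper_width: 0.317
finger_force: 78.9
```

```bash
python3 - <<'E'
from h import *
s=r.sense();M=Ro.from_rotvec(s['eef_rot']).as_matrix();print(s['clock'],s['tool_pos'].round(4),np.abs(s['dq']).max(),s['contact_force'].round(1))
g=s['tool_pos']-.0104*M[:,2]; print('a',g+.085*M[:,0],'b',g-.215*M[:,0])
C2,im2=shot('scene','s9');C3,im3=shot('top','t9');C,_=shot('wrist','w9')
for c,K in [('scene',C2),('top',C3),('wrist',C)]: print(c,[proj(K,g+k*M[:,0]).round() for k in(.085,-.215)],[(np.round(d['at']),round(d['confidence'],2)) for d in tip_of(c,'pin_end_a')])
cv2.imwrite('pics/v9.png',np.vstack([cv2.resize(im2[80:340,190:560,::-1],(500,351)),cv2.resize(im3[130:270,180:480,::-1],(500,233))]))
E
```

```text
24.2167 [ 0.4542 -0.1035  0.1876] 0.004972847495660736 [ 0.   0.1 -1.4]
a [ 0.43540569 -0.0206305   0.19802909] b [ 0.50175286 -0.31320195  0.19802062]
scene [array([140., 343.]), array([109., 263.])] [(array([111., 265.]), 0.68), (array([143., 342.]), 0.65)]
top [array([229., 342.]), array([207., 436.])] [(array([203., 438.]), 0.92), (array([230., 345.]), 0.57), (array([178., 252.]), 0.37)]
wrist [array([ 73., 322.]), array([573., 321.])] [(array([ 72., 318.]), 0.89)]
```

View pics/v9.png

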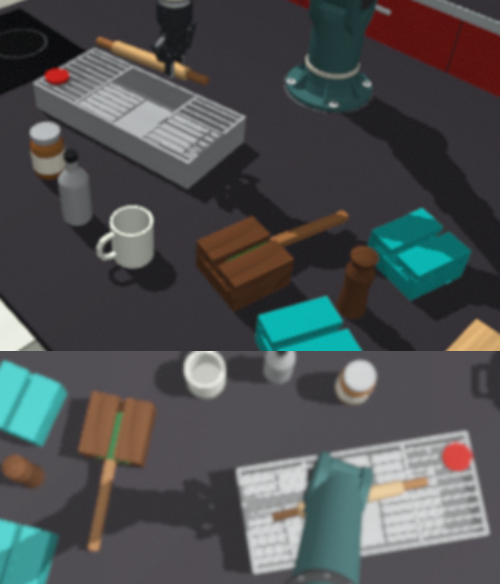

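The pin is held level and still, with its ends about 12 cm above the rack's top. The spatula is in the block, and the lid, jar, soap, mug and mill are where they were. Handing in.

```bash
python3 -c "
from bench import order
print(order.job_done())"
```

```text
the job is handed in; nothing more can be done
None
```

The job is handed in: the spatula's blade is fully in the brown block's slot and released, and the rolling pin is out of the rack, held still with both ends about 12 cm above it.

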